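# Skull landmarks: two by probe, the hidden one by mirror

## Task

Take the probe out of its wooden stand, touch its tip on the stud on the skull's snout and then on the stud on its crown. Then, with the tip of the probe, press the mirror's paddle down until the stud hidden at the back of the skull would show to the little bench camera in the middle of the mirror, and finish while still holding the probe and keeping the mirror pressed at that angle (it springs back if let go). Only the probe touches the mirror, and the loose things around (vial, dish, tweezers) stay where they are.

Things in the scene. Friction and masses are not known exactly. Their poses are not given: they have to be found in the camera images.
- probe_grip (a point): centre of the handle of the probe, a loose steel dissecting probe standing upright in its stand: 16 mm square grey plastic handle 70 mm long (this point half-way up it, 150 mm above the table), below it a 6 mm shank ending in an 8 mm ball tip, 135 mm below this point. z up the probe, x and y square to the handle's flats. The shank is sunk in the stand: lift straight up by 105 mm to free it.
- probe_tip (a point): lowest point of the probe's ball tip, on the probe's axis 135 mm below the centre of the handle
- stand: fixed wooden tool stand, 60 x 110 x 115 mm high, origin at the centre of its underside; the probe stands in the 12 mm hole at the middle of its top, with the shoulder of its handle on the top face (the other, smaller hole is empty)
- rig: fixed grey board 170 x 460 x 10 mm with the mirror at one end and a small bench camera at the other; the skull sits between. Origin on the table under the mirror's hinge. y runs from mirror to camera, x along the hinge, z up. The mirror's posts (150 mm high) stand at x = -40 and +40 mm; the camera (top 163 mm above the table) is 285 to 355 mm along y.
- pivot (a point): centre of the mirror's reflecting face; the hinge axis, along the rig's x, passes through it, 140 mm above the table. Axes as the rig's.
- lens (a point): centre of the bench camera's lens, 285 mm along the rig's y from the pivot, at the same height of 140 mm; it looks level at the mirror's centre. Axes as the rig's.
- mirror (a joint): tilt of the mirror (58 mm square glass), rad, 0 (sprung rest) to 1.05. Its face's normal points (0.14 - value) rad above the rig's +y. The hidden stud shows in the middle when that normal halves the angle between the directions from pivot to lens and pivot to stud: about 0.42 to 0.83, by where the skull sits. The spring needs about 1 N on the paddle at 0 and 4 N at 0.8.
- paddle (a point): middle of the top face of the steel paddle that tilts the mirror: a plate 26 mm (along the hinge) x 56 mm, 4 mm thick, on an arm 60 mm along the rig's x from the pivot; this point is 68 mm out from the hinge axis, towards the camera's end. At rest the arm rises at 0.44 rad; it is level when the mirror reads 0.44. Press it down to raise the reading. Axes turn with the mirror, at rest as the rig's.
- line_of_view (a point): imaginary point, nothing is to be seen there: it lies 100 mm from the pivot along the camera's line of view after reflection at the mirror's centre. y points along that line away from the pivot, x along the hinge, z square to both. It turns twice as far as the mirror does.
- specimen: fixed cast of a small mammal's skull, bone coloured, about 90 mm long, on a wooden plaque 66 x 104 x 10 mm that sits on the rig's board; snout (y) towards the camera, back of the head to the mirror. Origin at the underside of the plaque, below the hidden stud.
- snout_stud_top (a point): centre of the flat top of the brass stud on the snout (disc of 14 mm, 4 mm thick, on a pin), about 64 mm above the table, 78 mm along the specimen's y; z up
- crown_stud_top (a point): centre of the flat top of the brass stud on the crown of the head (same disc), about 88 mm above the table, 32 mm along the specimen's y; z up
- hidden_stud_top (a point): centre of the face of the third brass stud (same disc), low at the back of the head, facing the mirror and about 45 degrees upwards, out of the bench camera's direct sight; about 49 mm above the table
- snout_stud: the snout stud; origin 4 mm below its top
- crown_stud: the crown stud; origin 4 mm below its top
- probe: the whole probe; origin at the lowest point of its tip, axes as its handle's
- vial: loose amber vial, 24 mm wide, 48 mm high, standing on the rig's board beside the skull on the side of negative x; leave alone; origin under its centre
- dish: loose clear shallow dish, 90 mm wide, 15 mm high; leave alone; origin under its centre
- tweezers: loose blue plastic tweezers, 120 mm long, lying in the shallow white tray at the robot's left; leave alone; origin under their middle
Mind the look-alikes: they are no part of the job. There is more than one size of the probe; the job needs the smaller.

How it is judged:
By the outcome, as a careful person would: the job done as asked, in the order asked, and still so for the second after the job is handed in, while the arm keeps its last pose, push and grip.
It also fails if it takes over 51 s, if anything falls off the work surface, if the arm or the gripper's body presses on something with over 40 N, if the wrist force passes 120 N, or if a joint passes its speed limit or range.

## Robot

A 6-joint arm with a two-finger parallel gripper is mounted at the origin on the work surface. World frame = base frame: x ahead of the robot, y to its left, z up, the work surface at z = 0. Lengths are in m, angles in rad, forces in N, time in s.
With the tool pointing down it reaches from about 0.35 to 0.775 m from the base axis. Payload 5.5 kg.
Tool frame: the origin (TCP) lies midway between the tips of the shut fingers; the grasp point (between the pads) lies behind it (env.grip_point_offset is the z of the grasp point in the tool frame, in m); z points along the fingers, y is the direction in which the jaws open and shut (so a half turn about z gives the same grasp; the last joint's range is limited). The gripper opens to 85 mm and grips with 20 to 120 N. Pads are 22 mm wide; open, the fingers measure 114 mm over their backs; the gripper's body (76 mm by 85 mm) begins 54 mm behind the grasp point. The pads swing forward as they close: fully open they stand 13 mm farther back than shut.
Start: joints at [-1.423, 0.313, 0.046, 1.304, 0, 1.431], TCP at [0.163, -0.551, 0.231] pointing down, gripper open.
Joint ranges: [-2.76, 2.76], [-0.86, 1.69], [-1.03, 1.26], [-2.2, 2.34], [-1.47, 1.5], [-3.14, 3.14]. Speed limits (rad/s): [2.57, 2.57, 3.14, 3.14, 3.14, 3.14].

## Interface

Orientations are given as a unit quaternion [w, x, y, z].
In Python, from workcell import env, viewer gives the robot as it stands. The module is installed in compiled form; this text tells all that it offers.
- The arm moves only by the shell command python3 -m inch 'ROWS' [OPENING] [FORCE]. ROWS is JSON, a list of rows, each a list of 2 entries, a list of its own where there are three numbers: the shift along the tool's x, y, z in m, then the turn about the tool's z in degrees. In form: [[[tx, ty, tz], spin], ...]. A call has 1 to 5 rows; each row is the pose to reach, as a shift and turn from the pose measured when the call began, along the tool's axes at that moment; what a row does not reach only later rows make up. A row lasts 1/12 s, in which the tool goes at most 41.7 mm and 7.16 degrees, less where a joint would pass 70% of its speed; a pose out of reach is approached as far as the arm can. A call with a gripper value outside its range is refused whole. OPENING is the closure, from 0 (fully open) to 1 (shut), set as the call begins (- or left out, the last holds). The fingers move at their own pace and stop on an object; FORCE is the grip in N (left out, the last holds). Time passes only in rows, so rows that repeat a pose let the fingers close. It gives the time, the measured TCP pose, the force and the opening at its end, in the units of the state.
- env.get_state(): the state, without advancing time (a new reading comes with each control period).
- viewer.read_camera(name): name is "side" or "top" or "wrist"; returns a dict with "image" (480x640x3 uint8, red, green, blue), "depth" (480x640 float32, m along the optical axis (not along the pixel's ray), 0 where there is no reading), "vertical_fov" (degrees; the focal length in pixels is half the picture's height over the tangent of half this angle, whatever the lens; pixels are square), "cx", "cy" (the principal point, pixels), "dist_coeffs" ([k1, k2, p1, p2, k3] as OpenCV has them; the pictures are not rectified), "R" (3x3) and "t" (3): a world point X has camera coordinates R X + t; the wrist camera has in their place "T_tool_cam" (4x4, takes a point from camera to tool coordinates, whose origin is the TCP and whose axes are the flange's). Camera axes: x right, y down, z forward; pixel columns grow to the right and rows downward; lengths in m; the calibration is good to about 2 mm. A picture is of the moment at which its call begins: read the wrist's pose just before it.
- env.hand_in(): hands the job in, once; it reports no verdict.
The state is a dict: "clock": time; "joint_pos": joint angles; "qvel": joint speeds; "tau": joint torques, N m; "tcp_pos": TCP position; "orientation": TCP orientation; "wrist_force": force on the tool from outside, world axes, zero at the start; "ft_torque": the same for the moment, N m; "finger_gap": finger opening in m.
Only numpy, scipy, OpenCV 4.12 (cv2) and the standard library are available. Lean on these libraries where they do the work, as an engineer would, in place of code of your own. Each camera call takes 0.05 s, during which the arm holds its last target. There are 200 camera calls.

## Working session

There is one attempt and no reset: what is moved stays moved. The work goes in short steps, Python scripts to look and compute and a shell command to move; the robot and the scene stay as the last step left them, time stands still between calls to the robot, and variables do not carry over. Pictures are saved under pics/ and viewed, on a budget of 13 in all, crops included, one or two more only if the job needs it, and the job is handed in when it is done.

```bash
mkdir -p pics
cat > h.py <<'E'
import numpy as np, cv2, pickle, sys
from workcell import env, viewer
from scipy.spatial.transform import Rotation as Ro
def cam(name):
    s=env.get_state(); c=viewer.read_camera(name)
    f=240/np.tan(np.radians(c["vertical_fov"])/2)
    c["K"]=np.array([[f,0,c["cx"]],[0,f,c["cy"]],[0,0,1]])
    if "R" in c: R=np.array(c["R"]);t=np.array(c["t"])
    else:
        q=s["orientation"]; T=np.eye(4);T[:3,:3]=Ro.from_quat([q[1],q[2],q[3],q[0]]).as_matrix();T[:3,3]=s["tcp_pos"]
        M=np.linalg.inv(T@np.array(c["T_tool_cam"]));R=M[:3,:3];t=M[:3,3]
    c["R"],c["t"]=R,t
    return c
def save(c,n): pickle.dump(c,open(n+".pkl","wb"))
def load(n): return pickle.load(open(n+".pkl","rb"))
def ray(c,u,v):
    p=cv2.undistortPoints(np.array([[[u,v]]],float),c["K"],np.array(c["dist_coeffs"],float))[0,0]
    d=c["R"].T@np.array([p[0],p[1],1]); return -c["R"].T@c["t"],d
def atz(c,u,v,z):
    o,d=ray(c,u,v); return o+d*(z-o[2])/d[2]
def atd(c,u,v):
    o,d=ray(c,u,v); return o+d*c["depth"][int(round(v)),int(round(u))]
def proj(c,X):
    r,_=cv2.Rodrigues(c["R"]); return cv2.projectPoints(np.array(X,float).reshape(-1,1,3),r,c["t"],c["K"],np.array(c["dist_coeffs"],float))[0][:,0]
def tri(c1,p1,c2,p2):
    o1,d1=ray(c1,*p1);o2,d2=ray(c2,*p2);d1/=np.linalg.norm(d1);d2/=np.linalg.norm(d2)
    s=np.linalg.lstsq(np.c_[d1,-d2],o2-o1,rcond=None)[0]; a=o1+d1*s[0];b=o2+d2*s[1]
    return (a+b)/2,np.linalg.norm(a-b)
E
python3 - <<'E'
from h import *
for n in("top","side"):
    c=cam(n);save(c,n);cv2.imwrite(f"pics/{n}0.png",c["image"][:,:,::-1]);print(n,-c["R"].T@c["t"],c["K"][0,0],c["R"][2])
print(env.get_state(),env.grip_point_offset)
E
```

```text
top [0.3791807  0.05667101 1.39005678] 496.39808362610603 [ 0.13929129  0.00234386 -0.99024868]
side [ 0.29630979 -0.89627504  0.68264788] 576.4704639245259 [ 0.23901183  0.83788708 -0.4907327 ]
{'clock': 0.1, 'joint_pos': array([-1.42261632e+00,  3.13943980e-01,  4.50457855e-02,  1.30358231e+00,
        4.09216603e-06,  1.43120131e+00]), 'qvel': array([-0.00042496, -0.00208135,  0.00092096,  0.00178418,  0.00085221,
        0.00026683]), 'tau': array([ 2.89740696e-03, -4.81724918e+01,  2.99244815e+01,  1.26495064e-02,
       -1.70469657e-04,  9.98799464e-06]), 'tcp_pos': array([ 0.16312079, -0.55088666,  0.23046827]), 'orientation': array([-8.42090167e-04,  9.89665688e-01,  1.43391478e-01, -1.56858815e-06]), 'wrist_force': array([ 0.36503192,  0.43027262, -1.17001746]), 'ft_torque': array([-0.00884895,  0.00457724,  0.03822474]), 'finger_gap': 0.0855613946156298} -0.0187
```

View pics/top0.png

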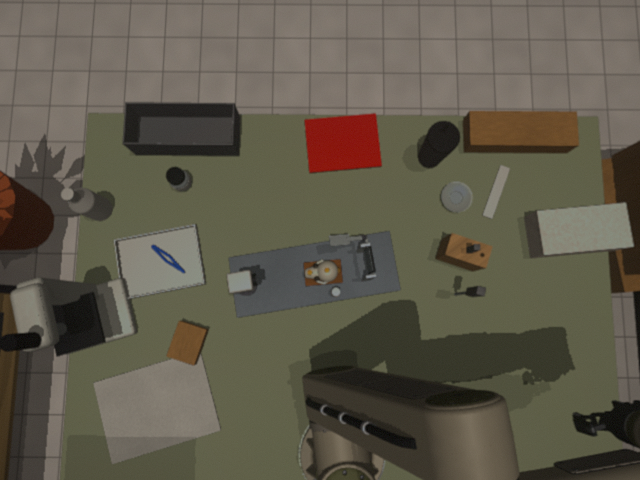

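View pics/side0.png

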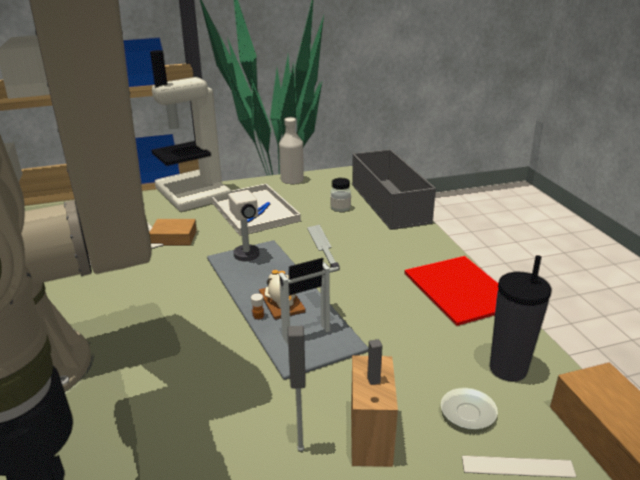

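The top view shows the stand at (464,252) with a probe handle at about (475,247). The rig runs from the mirror at (368,258) to the bench camera at (240,282), with the skull at (322,271) and the vial at (336,292). In the side view, the probe in the stand is at (375,362).

There are two candidates for the probe:
- The handle in the wooden stand, top (475,247), side (375,362).
- A bigger free-standing probe, top (475,291), side (297,355), which is the look-alike.

I choose the one in the stand and will check it in close crops.

Run:
```python
from h import *
t=load("top")["image"][:,:,::-1];s=load("side")["image"][:,:,::-1]
a=cv2.resize(t[225:315,225:405],(800,400),interpolation=cv2.INTER_CUBIC)
b=cv2.resize(t[227:272,430:500],(311,200),interpolation=cv2.INTER_CUBIC)
d=cv2.resize(s[325:415,335:415],(178,200),interpolation=cv2.INTER_CUBIC)
e=cv2.resize(s[255:325,245:354],(311,200),interpolation=cv2.INTER_CUBIC)
im=np.vstack([a,np.hstack([b,d,e])]);im=cv2.convertScaleAbs(im,alpha=1.6)
cv2.imwrite("pics/c1.png",im);print(im.shape)
```

```text
(600, 800, 3)
```

View pics/c1.png

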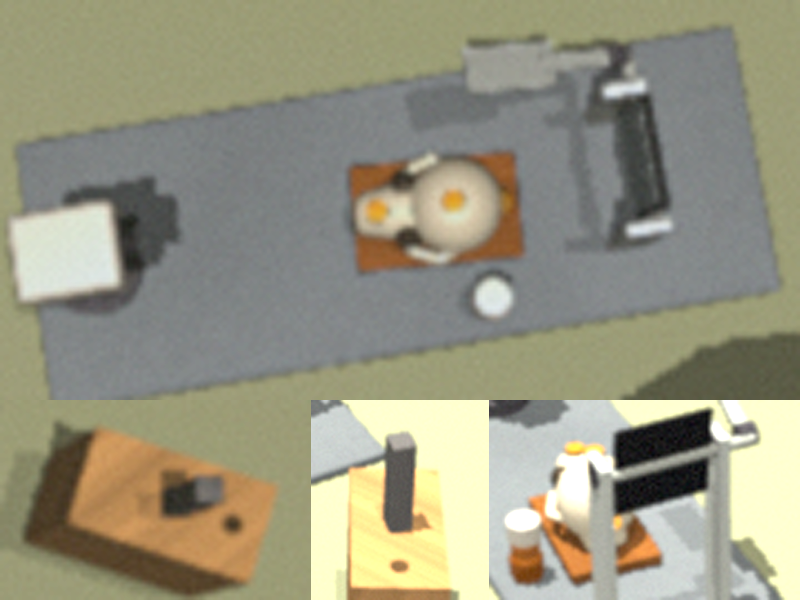

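The crop confirms the choice: a square grey handle standing in the wooden stand, its top at top-view pixel (476.8,247.3). The snout stud is at (309.8,272.3), the crown stud at (326.9,270.2) and the hidden stud peeks out at about (338.9,270).

Run:
```python
from h import *
np.set_printoptions(precision=4,suppress=True)
c=load("top");s=load("side")
A=lambda x,y:(225+x/4.444-.4,225+y/4.444-.4)
B=lambda x,y:(430+x/4.443-.4,227+(y-400)/4.443-.4)
D=lambda x,y:(335+(x-311)/2.224-.4,325+(y-400)/2.224-.4)
E_=lambda x,y:(245+(x-489)/2.855-.4,255+(y-400)/2.855-.4)
for n,p,z in[("snout",A(377,210),.064),("crown",A(453,201),.088),("hid",A(506,200),.049),("postA",A(625,88),.15),("postB",A(650,226),.15),("b1",A(15,145),.01),("b2",A(735,28),.01),("b3",A(780,290),.01),("b4",A(50,400),.01),("camtop c1",A(10,220),.163),("camtop c2",A(112,203),.163),("camtop c3",A(122,288),.163),("camtop c4",A(20,302),.163),("paddle",A(510,65),.165)]+[("handletop",B(208,490),.185)]+[("st",B(*q),.115) for q in [(98,430),(278,487),(248,580),(70,524)]]:
    print(n,np.round(p,1),atz(c,*p,z)," depth:",atd(c,*p))
print("side handle top",atz(s,*D(400,440),.185),atd(s,*D(400,440)))
print(tri(c,B(208,490),s,D(400,439)))
print("crown tri",tri(c,A(453,201),s,E_(599,452)),tri(c,A(377,210),s,E_(574,447)),"hid",tri(c,A(506,200),s,E_(617,520)))
for q in [(350,468),(438,470),(450,585),(350,585)]: print(atz(s,*D(*q),.115))
```

```text
snout [309.4 271.9] [0.48   0.0892 0.064 ]  depth: [0.48   0.0891 0.0651]
crown [326.5 269.8] [0.4839 0.0437 0.088 ]  depth: [0.4839 0.0437 0.0876]
hid [338.5 269.6] [0.4878 0.0111 0.049 ]  depth: [0.4881 0.011  0.046 ]
postA [365.2 244.4] [ 0.5437 -0.0528  0.15  ]  depth: [ 0.5435 -0.0526  0.1522]
postB [370.9 275.5] [ 0.4656 -0.0665  0.15  ]  depth: [0.3792 0.0567 1.3901]
b1 [228.  257.2] [0.5234 0.3185 0.01  ]  depth: [ 0.5245  0.3205 -0.0005]
b2 [390.  230.9] [ 0.6011 -0.135   0.01  ]  depth: [ 0.6027 -0.1363  0.0006]
b3 [400.1 289.9] [ 0.4361 -0.161   0.01  ]  depth: [ 0.4366 -0.163  -0.0027]
b4 [235.9 314.6] [0.365  0.2916 0.01  ]  depth: [0.3651 0.2914 0.0112]
camtop c1 [226.9 274.1] [0.4655 0.2909 0.163 ]  depth: [0.4658 0.2917 0.1588]
camtop c2 [249.8 270.3] [0.4754 0.2344 0.163 ]  depth: [0.4873 0.2565 0.0104]
camtop c3 [252.1 289.4] [0.4282 0.2276 0.163 ]  depth: [0.4287 0.2292 0.1513]
camtop c4 [229.1 292.6] [0.4201 0.2838 0.163 ]  depth: [ 0.4257  0.3147 -0.004 ]
paddle [339.4 239.2] [0.5543 0.0129 0.165 ]  depth: [0.5536 0.0131 0.1699]
handletop [476.4 246.9] [ 0.535  -0.3215  0.185 ]  depth: [ 0.535  -0.3215  0.185 ]
st [451.7 233.4] [ 0.5789 -0.2805  0.115 ]  depth: [ 0.5796 -0.2816  0.1109]
st [492.2 246.2] [ 0.5461 -0.3843  0.115 ]  depth: [ 0.5623 -0.4271 -0.0089]
st [485.4 267.1] [ 0.4917 -0.3647  0.115 ]  depth: [ 0.4916 -0.3646  0.1153]
st [445.4 254.5] [ 0.5235 -0.2626  0.115 ]  depth: [ 0.5239 -0.2633  0.1121]
side handle top [ 0.532  -0.3253  0.185 ] [ 0.5329 -0.3232  0.1831]
(array([ 0.5344, -0.3219,  0.1828]), np.float64(0.0018275019582445699))
crown tri (array([0.4847, 0.0436, 0.0842]), np.float64(0.0011240832268034288)) (array([0.4784, 0.0894, 0.0625]), np.float64(0.0035750471032076586)) hid (array([0.4883, 0.011 , 0.0486]), np.float64(0.0008541603778823969))
[ 0.5224 -0.2629  0.115 ]
[ 0.5783 -0.2824  0.115 ]
[ 0.5451 -0.3832  0.115 ]
[ 0.4874 -0.3654  0.115 ]
```

```bash
cat >> h.py <<'E'
def tool():
    s=env.get_state();q=s["orientation"]
    return np.array(s["tcp_pos"]),Ro.from_quat([q[1],q[2],q[3],q[0]]).as_matrix(),s
def to(p,yaw=None):
    # shift in tool axes (mm) to world TCP p; spin deg so jaw axis (tool y) lies along yaw (mod 180)
    o,R,s=tool(); d=R.T@(np.array(p)-o); sp=None
    if yaw is not None:
        w=np.degrees(np.arctan2(R[1,1],R[0,1])); sp=-(((yaw-w)+90)%180-90)
    print("shift mm",np.round(d*1000,1),"spin",sp,"tcp",np.round(o,4),"j6",s["joint_pos"][5],"t",s["clock"],"F",np.round(s["wrist_force"],1),"gap",s["finger_gap"])
E
python3 - <<'E'
from h import *
c=load("top");s=load("side")
print("big base",atz(s,301,449,0),"tops",[ (z,atz(s,296,333,z),atz(c,479,292,z)) for z in(.2,.24,.28)], atd(s,297,350))
to([.535,-.322,.35]); to([.49,-.335,.36])
E
```

```text
big base [ 0.42589627 -0.31568972  0.        ] tops [(0.2, array([ 0.43104496, -0.29243307,  0.2       ]), array([ 0.42455532, -0.31899447,  0.2       ])), (0.24, array([ 0.41987863, -0.34247717,  0.24      ]), array([ 0.42303019, -0.30636766,  0.24      ])), (0.28, array([ 0.4087123 , -0.39252127,  0.28      ]), array([ 0.42150507, -0.29374085,  0.28      ]))] [ 0.42371338 -0.32696714  0.19978834]
shift mm [ 421.6 -114.1 -119.2] spin None tcp [ 0.1631 -0.5509  0.2305] j6 1.4312013052945225 t 0.1 F [ 0.4  0.4 -1.2] gap 0.0855613946156298
shift mm [ 374.7 -114.4 -129.3] spin None tcp [ 0.1631 -0.5509  0.2305] j6 1.4312013052945225 t 0.1 F [ 0.4  0.4 -1.2] gap 0.0855613946156298
```

```bash
python3 -m inch '[[[0,0,-0.042],0],[[0,0,-0.084],0],[[0.01,0,-0.129],0],[[0.05,-0.012,-0.129],0],[[0.09,-0.024,-0.129],0]]' 0; python3 -m inch '[[[0.04,-0.012,0],0],[[0.08,-0.026,0],0],[[0.12,-0.038,0],0],[[0.16,-0.05,0],0],[[0.2,-0.062,0],0]]';python3 - <<'E'
from h import *
to([.49,-.335,.36])
E
```

```text
clock: 0.52
tcp_pos: [0.2415, -0.5052, 0.3626]
orientation: [0.002, 0.99, 0.141, 0.001]
wrist_force: [0.9, -0.3, 0.2]
finger_gap: 0.0851
clock: 0.93
tcp_pos: [0.4166, -0.3887, 0.3622]
orientation: [0.002, 0.99, 0.141, 0.0]
wrist_force: [1.3, -1.0, 0.3]
finger_gap: 0.0852
shift mm [ 85.5 -31.1   2.1] spin None tcp [ 0.4166 -0.3887  0.3622] j6 1.9673462746765686 t 0.9333 F [ 1.3 -1.   0.3] gap 0.085217918367817
```

```bash
python3 -m inch '[[[0.04,-0.014,0],0],[[0.08,-0.03,0],0],[[0.085,-0.031,0],0],[[0.085,-0.031,0],0]]'
python3 - <<'E'
from h import *
c=cam("wrist");save(c,"w1");cv2.imwrite("pics/w1.png",c["image"][:,:,::-1])
to([.535,-.322,.25]);print(-c["R"].T@c["t"],c["R"][2]);print(proj(c,[[.535,-.322,.185],[.535,-.322,.115]]))
E
```

```text
clock: 1.27
tcp_pos: [0.4918, -0.3329, 0.3611]
orientation: [0.001, 0.99, 0.144, 0.0]
wrist_force: [0.1, -0.6, 0.7]
finger_gap: 0.0857
shift mm [ 46.4   0.6 111.3] spin None tcp [ 0.4904 -0.3342  0.3613] j6 2.1229425475251587 t 1.3167 F [-0.1 -0.6  0.6] gap 0.08520604115048921
[ 0.57167282 -0.30977287  0.50423199] [-0.30448712 -0.09341491 -0.94792471]
[[315.7970333  157.02016578]
 [315.48334452 147.4790819 ]]
```

View pics/w1.png

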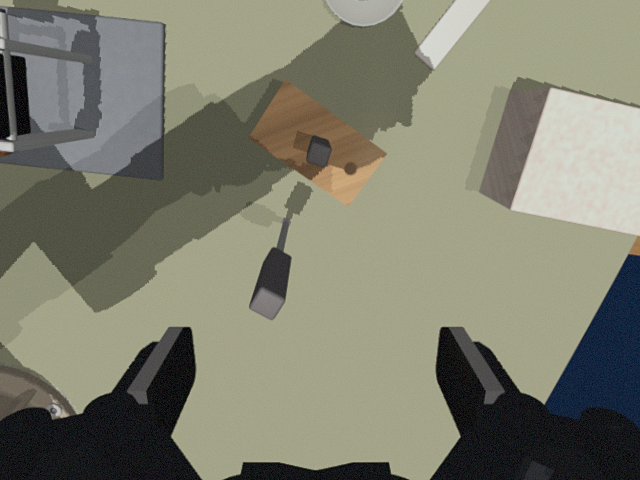

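The wrist view shows the handle in the stand at (319,150) and the big look-alike at (268,300). Next I get the handle's yaw from the depth at z≈0.185.

Run:
```python
from h import *
c=load("w1")
P=[];I=c["image"].copy()
for v in range(125,185):
    for u in range(295,345):
        x=atd(c,u,v)
        if .177<x[2]<.193: P.append(x)
P=np.array(P);print(len(P),P.mean(0));r=cv2.minAreaRect((P[:,:2]*1000).astype(np.float32));print(r);print(cv2.boxPoints(r))
cr=I[125:180,285:355,::-1];cv2.imwrite("pics/w1c.png",cv2.convertScaleAbs(cv2.resize(cr,None,fx=10,fy=10,interpolation=cv2.INTER_CUBIC),alpha=1.8))
```

```text
461 [ 0.53817349 -0.32311812  0.18509631]
((537.8385620117188, -323.29193115234375), (15.9871244430542, 15.2361478805542), 88.28208923339844)
[[ 529.9843  -331.0535 ]
 [ 545.21356 -331.51028]
 [ 545.6928  -315.53036]
 [ 530.46356 -315.07358]]
```

View pics/w1c.png

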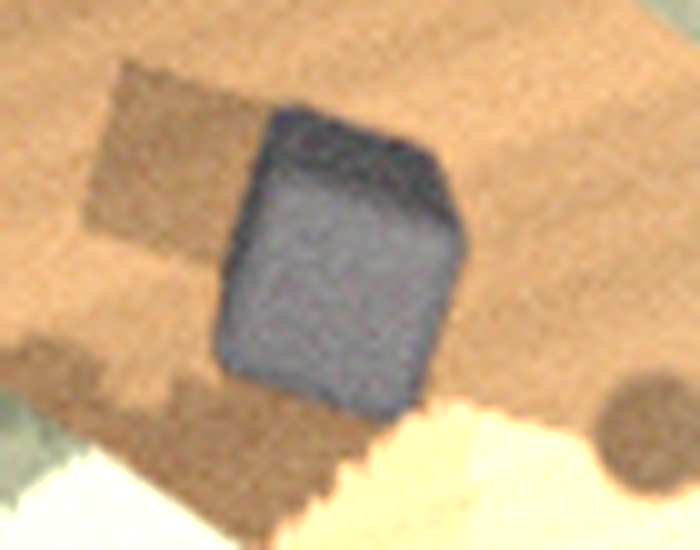

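Run:
```python
from h import *
c=load("w1")
q=np.array([atz(c,285+x/10-.45,125+y/10-.45,.185) for x,y in[(275,175),(462,240),(405,415),(218,360)]])
print(q,q.mean(0));e=np.diff(np.r_[q,q[:1]],axis=0);print(np.degrees(np.arctan2(e[:,1],e[:,0])),np.linalg.norm(e,axis=1))
to([.5365,-.3225,.22],-91)
```

```text
[[ 0.54463303 -0.31627548  0.185     ]
 [ 0.54404819 -0.3307975   0.185     ]
 [ 0.53057494 -0.33050768  0.185     ]
 [ 0.53052343 -0.31601407  0.185     ]] [ 0.5374449  -0.32339868  0.185     ]
[-92.30622346 178.76768793  90.20364793  -1.06139627] [0.0145338  0.01347637 0.0144937  0.01411203]
shift mm [ 47.7   1.4 141.3] spin 17.413134891048003 tcp [ 0.4904 -0.3342  0.3613] j6 2.1229425475251587 t 1.3167 F [-0.1 -0.6  0.6] gap 0.08520604115048921
```

```bash
python3 -m inch '[[[0.03,0.001,0.01],6],[[0.048,0.001,0.04],12],[[0.048,0.001,0.08],17.4],[[0.048,0.001,0.12],17.4],[[0.048,0.001,0.141],17.4]]'
python3 - <<'E'
from h import *
to([.5365,-.3228,.131],-91)
E
```

```text
clock: 1.73
tcp_pos: [0.5337, -0.3221, 0.2151]
orientation: [-0.0, 1.0, -0.01, -0.003]
wrist_force: [-0.8, 0.4, -0.1]
finger_gap: 0.0854
shift mm [ 3.3  0.6 84. ] spin -0.11219464807062707 tcp [ 0.5337 -0.3221  0.2151] j6 2.490838663632625 t 1.7333 F [-0.8  0.4 -0.1] gap 0.08543187301207468
```

```bash
python3 -m inch '[[[0.003,0.0005,0.02],0],[[0.003,0.0005,0.045],0],[[0.003,0.0005,0.07],0],[[0.003,0.0005,0.084],0],[[0.003,0.0005,0.084],0]]'
python3 - <<'E'
from h import *
to([.5365,-.3228,.131],-91)
c=cam("wrist");save(c,"w2");cv2.imwrite("pics/w2.png",c["image"][:,:,::-1])
E
```

```text
clock: 2.15
tcp_pos: [0.5325, -0.3226, 0.1269]
orientation: [-0.002, 1.0, -0.011, -0.006]
wrist_force: [0.1, 0.7, -0.4]
finger_gap: 0.0851
shift mm [ 3.9  0.1 -4.1] spin -0.26670782773280166 tcp [ 0.5325 -0.3226  0.1269] j6 2.4919376896973353 t 2.15 F [ 0.1  0.7 -0.4] gap 0.08505544775823509
```

View pics/w2.png

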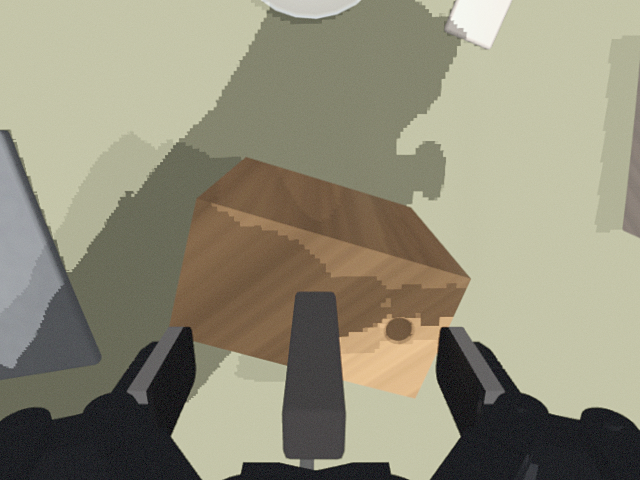

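The handle sits centred between the fingers (columns 283–345, with the fingers at 195 and 437) and is square to the jaws. I settle the pose and close.

```bash
python3 -m inch '[[[0.0035,0,-0.005],-0.3],[[0.0035,0,-0.005],-0.3],[[0.0035,0,-0.005],-0.3]]'; python3 -m inch '[[[0,0,0],0],[[0,0,0],0],[[0,0,0],0],[[0,0,0],0],[[0,0,0],0]]' 1 80; python3 -m inch '[[[0,0,0],0],[[0,0,0],0],[[0,0,0],0]]';python3 - <<'E'
from h import *
to([.5365,-.3228,.131],-91)
print(tool()[1])
E
```

```text
clock: 2.45
tcp_pos: [0.5381, -0.3246, 0.1363]
orientation: [-0.0, 1.0, -0.009, -0.003]
wrist_force: [-0.6, -0.5, 0.1]
finger_gap: 0.0848
clock: 2.87
tcp_pos: [0.5381, -0.3245, 0.1364]
orientation: [-0.0, 1.0, -0.009, -0.003]
wrist_force: [0.6, -0.4, 0.4]
finger_gap: 0.0256
clock: 3.12
tcp_pos: [0.5381, -0.3243, 0.1363]
orientation: [-0.0, 1.0, -0.008, -0.003]
wrist_force: [-0.4, 0.8, -0.1]
finger_gap: 0.0154
shift mm [-1.6 -1.5  5.3] spin 0.031103216303591807 tcp [ 0.5381 -0.3243  0.1363] j6 2.4900978414466315 t 3.1167 F [-0.4  0.8 -0.1] gap 0.015359890530194792
[[ 9.99835800e-01 -1.69096313e-02 -6.51446700e-03]
 [-1.69063057e-02 -9.99856918e-01  5.65230158e-04]
 [-6.52309274e-03 -4.55001776e-04 -9.99978621e-01]]
```

```bash
python3 -m inch '[[[0,0,-0.01],0],[[0,0,-0.03],0],[[-0.0005,0,-0.055],0],[[-0.0005,0,-0.08],0],[[-0.0007,0,-0.105],0]]' - 90; python3 -m inch '[[[0,0,-0.025],0],[[0,0,-0.05],0],[[0,0,-0.075],0],[[0,0,-0.085],0],[[0,0,-0.085],0]]' ;python3 - <<'E'
from h import *
to([.48,.0892,.33],-91)
c=cam("wrist");save(c,"w3");cv2.imwrite("pics/w3.png",c["image"][:,:,::-1])
c=cam("side");save(c,"side3");cv2.imwrite("pics/side3.png",c["image"][:,:,::-1])
c=cam("top");save(c,"top3")
o,R,s=tool();X=o+R@[0,0,.1213];print("tip pred",X,proj(load("side3"),X),proj(load("w3"),X),proj(load("top3"),X))
E
```

```text
clock: 3.53
tcp_pos: [0.5379, -0.3242, 0.2429]
orientation: [-0.0, 1.0, -0.008, -0.003]
wrist_force: [-0.2, -0.2, -0.8]
finger_gap: 0.0151
clock: 3.95
tcp_pos: [0.5393, -0.3249, 0.3321]
orientation: [0.002, 1.0, -0.008, -0.001]
wrist_force: [-0.7, -0.6, -0.1]
finger_gap: 0.0148
shift mm [ -66.2 -413.1    0.8] spin 0.035993840035757785 tcp [ 0.5393 -0.3249  0.3321] j6 2.4904961958827307 t 3.95 F [-0.7 -0.6 -0.1] gap 0.014804441143609858
tip pred [ 0.53733566 -0.32400795  0.20591648] [[378.54001625 328.99130971]] [[312.47494198 237.38072274]] [[480.11605336 244.79380559]]
```

View pics/side3.png

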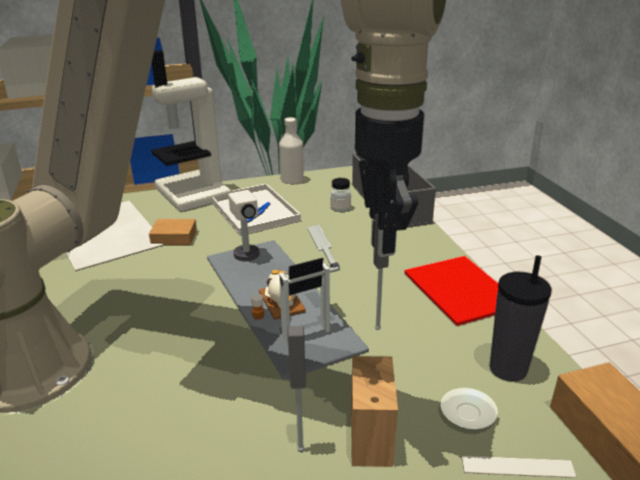

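The probe is free and hangs straight, with its tip at (378,328) against a prediction of (378.5,329). Now I carry it over the mirror to the snout.

```bash
python3 -m inch '[[[-0.008,-0.035,0],0],[[-0.015,-0.075,0],0],[[-0.022,-0.115,0],0],[[-0.028,-0.155,0],0],[[-0.034,-0.195,0],0]]'; python3 -m inch '[[[-0.008,-0.04,0],0],[[-0.014,-0.08,0],0],[[-0.02,-0.12,0],0],[[-0.026,-0.16,0],0],[[-0.032,-0.195,0],0]]' ;python3 - <<'E'
from h import *
to([.48,.0892,.33],-91)
E
```

```text
clock: 4.52
tcp_pos: [0.506, -0.1267, 0.3258]
orientation: [-0.001, 1.0, -0.009, -0.005]
wrist_force: [-0.4, 1.0, 0.5]
finger_gap: 0.0149
clock: 4.93
tcp_pos: [0.4758, 0.0711, 0.3252]
orientation: [-0.001, 1.0, -0.009, -0.006]
wrist_force: [0.8, -0.2, -1.1]
finger_gap: 0.0151
shift mm [  3.8 -18.2  -4.8] spin 0.011093028965660778 tcp [0.4758 0.0711 0.3252] j6 3.138340719271005 t 4.9333 F [ 0.8 -0.2 -1.1] gap 0.015098118165343644
```

Joint 6 is at 3.138, right by its limit of 3.14. I spin it back at once, since the probe's yaw doesn't matter.

```bash
python3 -m inch '[[[0,0,0],-7],[[0,0,0],-14],[[0,0,0],-21],[[0,0,0],-28],[[0,0,0],-35]]'; python3 -m inch '[[[0,0,0],-5],[[0,0,0],-10],[[0,0,0],-10]]';python3 - <<'E'
from h import *
to([.48,.0892,.33])
print(tool()[1])
c=cam("wrist");save(c,"w4");cv2.imwrite("pics/w4.png",c["image"][:,:,::-1])
c=cam("top");save(c,"top4")
c=cam("side");save(c,"side4")
o,R,s=tool();X=o+R@[0,0,.1213];print(X,proj(load("w4"),X),proj(load("side4"),X))
E
```

```text
clock: 5.35
tcp_pos: [0.4748, 0.0714, 0.3235]
orientation: [-0.004, 0.955, 0.296, -0.007]
wrist_force: [0.6, 0.4, -0.3]
finger_gap: 0.015
clock: 5.6
tcp_pos: [0.474, 0.0714, 0.322]
orientation: [-0.005, 0.925, 0.379, -0.008]
wrist_force: [-0.2, 0.1, 0.2]
finger_gap: 0.0149
shift mm [16.7 -8.5 -8.1] spin None tcp [0.474  0.0714 0.322 ] j6 2.3447868234888065 t 5.6 F [-0.2  0.1  0.2] gap 0.014892303527940088
[[ 0.71288451  0.7010262  -0.01891924]
 [ 0.70118883 -0.71296937  0.00298379]
 [-0.01139712 -0.01539305 -0.99981656]]
[0.47229992 0.07175154 0.20146589] [[313.74460204 235.43301121]] [[270.39069902 213.72007774]]
```

View pics/w4.png

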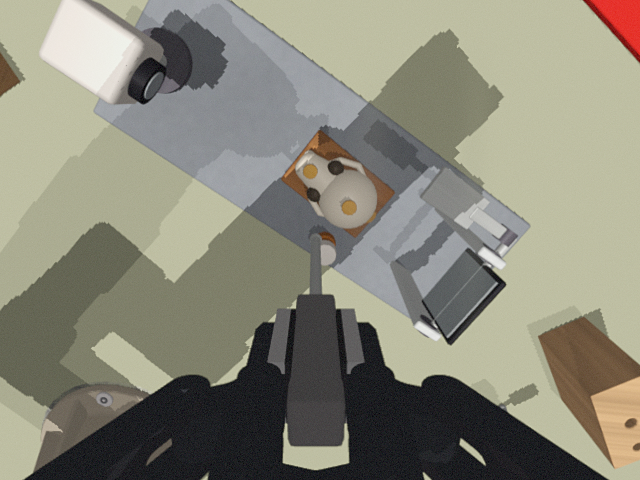

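The tip is at (317,236) against a prediction of (314,235). The snout stud is at (310,171), the crown stud at (349,208) and the paddle at (452,195). I cross-check the stud positions from this view.

Run:
```python
from h import *
np.set_printoptions(precision=4,suppress=True)
c=load("w4")
o,R,s=tool()
print("tip seen",atz(c,317,236,.2055),"pred(ball ctr)",o+R@[0,0,.1173])
for n,u,v,z in[("snout",310,171,.064),("crown",349,208,.088),("paddle",452,195,.169),("postA",492,257,.15),("postB",427,329,.15),("lenscorner",0,0,0)]: print(n,atz(c,u,v,z),atd(c,u,v))
# hue mask for brass
h=cv2.cvtColor(c["image"],cv2.COLOR_RGB2HSV)
for (u,v,z) in[(310,171,.064),(349,208,.088)]:
    w=h[v-14:v+15,u-14:u+15]; m=((w[...,0]>14)&(w[...,0]<28)&(w[...,1]>115)).astype(np.uint8)
    M=cv2.moments(m,True);x,y=u-14+M['m10']/M['m00'],v-14+M['m01']/M['m00'];print(m.sum(),x,y,atz(c,x,y,z))
# board corners/edge by side camera for paddle at rest
t=.1213
def T(p,z): # TCP for tip at p keeping tilt
    return np.array([p[0],p[1],z])-R[:,2]*t
to(T((.480,.0892),.10))
```

```text
tip seen [0.4745 0.0709 0.2055] pred(ball ctr) [0.4724 0.0717 0.2055]
snout [0.4817 0.0894 0.064 ] [0.4816 0.0894 0.0634]
crown [0.4858 0.0431 0.088 ] [0.4859 0.0433 0.0888]
paddle [0.5544 0.0166 0.169 ] [0.5541 0.0186 0.1742]
postA [ 0.5461 -0.0516  0.15  ] [ 0.5461 -0.0517  0.1498]
postB [ 0.4678 -0.0644  0.15  ] [ 0.4677 -0.0647  0.1495]
lenscorner [0.3788 0.426  0.    ] [0.3789 0.4258 0.0003]
160 309.2125 171.28125 [0.481  0.0898 0.064 ]
161 348.54037267080747 207.24844720496895 [0.486  0.0439 0.088 ]
shift mm [ 18.8  -5.7 101.4] spin None tcp [0.4744 0.0714 0.3227] j6 2.349171961854169 t 5.75 F [-1.1 -0.2 -0.2] gap 0.014629765535722646
```

```bash
python3 -m inch '[[[0.018,-0.006,0.02],0],[[0.018,-0.006,0.05],0],[[0.018,-0.006,0.08],0],[[0.018,-0.006,0.1],0],[[0.018,-0.006,0.1],0]]';python3 - <<'E'
from h import *
o,R,s=tool();print("tip",o+R[:,2]*.1213,R[:,2]);to(np.array([.4797,.0895,.068])-R[:,2]*.1213)
E
```

```text
clock: 6.17
tcp_pos: [0.4782, 0.0886, 0.2181]
orientation: [-0.006, 0.927, 0.376, -0.011]
wrist_force: [0.5, 0.1, -1.1]
finger_gap: 0.015
tip [0.47511202 0.08892274 0.09681876] [-0.02586208  0.00281481 -0.99966156]
shift mm [ 4.2  3.4 28.7] spin None tcp [0.4782 0.0886 0.2181] j6 2.386347407142185 t 6.1667 F [ 0.5  0.1 -1.1] gap 0.014983503348969146
```

```bash
python3 -m inch '[[[0.004,0.003,0.01],0],[[0.004,0.003,0.02],0],[[0.004,0.003,0.027],0],[[0.004,0.003,0.027],0]]';python3 - <<'E'
from h import *
o,R,s=tool();print("tip",o+R[:,2]*.1213,R[:,2]);to(np.array([.4797,.0895,.064])-R[:,2]*.1213)
c=cam("wrist");save(c,"w5");im=c["image"][130:290,220:420,::-1];cv2.imwrite("pics/w5.png",cv2.resize(im,None,fx=3.5,fy=3.5,interpolation=cv2.INTER_CUBIC))
E
```

```text
clock: 6.5
tcp_pos: [0.4822, 0.0892, 0.1899]
orientation: [-0.006, 0.927, 0.376, -0.012]
wrist_force: [0.5, -0.0, -0.7]
finger_gap: 0.015
tip [0.47883901 0.08954296 0.06863676] [-0.02733498  0.00276342 -0.99962251]
shift mm [0.7 0.7 4.6] spin None tcp [0.4822 0.0892 0.1899] j6 2.387924054954048 t 6.5 F [ 0.5 -0.  -0.7] gap 0.015006995713183431
```

View pics/w5.png

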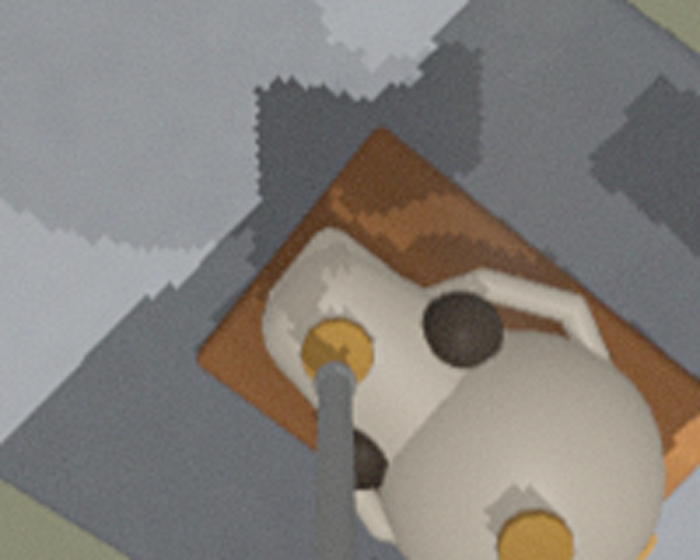

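The ball is at crop (335,372) and the disc centre at (338,351). Allowing for the ball's height, it is about 2 mm short along tool +x, so I correct that and descend to contact.

```bash
python3 -m inch '[[[0.002,0.0005,0],0],[[0.002,0.0005,0.002],0],[[0.002,0.0005,0.004],0],[[0.002,0.0005,0.005],0]]';  python3 -m inch '[[[0,0,0.001],0],[[0,0,0.002],0]]'
```

```text
clock: 6.88
tcp_pos: [0.4842, 0.0903, 0.1858]
orientation: [-0.006, 0.927, 0.376, -0.011]
wrist_force: [-0.2, -0.2, -1.7]
finger_gap: 0.0148
clock: 7.05
tcp_pos: [0.4845, 0.0904, 0.1845]
orientation: [-0.006, 0.927, 0.376, -0.011]
wrist_force: [-2.1, -0.3, 9.2]
finger_gap: 0.0152
```

Contact on the snout with 9 N, and the tip height of 63 mm matches the stud. Next is the crown.

```bash
python3 -m inch '[[[0,0,-0.01],0],[[0,0,-0.03],0],[[0,0,-0.045],0],[[0,0,-0.045],0]]';python3 - <<'E'
from h import *
o,R,s=tool();print("tip",o+R[:,2]*.1213,R[:,2]);to(np.array([.4845+.0045,.0904-.0457,.1845+.024+.008]))
E
```

```text
clock: 7.38
tcp_pos: [0.4874, 0.0903, 0.2331]
orientation: [-0.005, 0.927, 0.376, -0.008]
wrist_force: [1.5, 0.5, -1.2]
finger_gap: 0.0148
tip [0.48506973 0.09062342 0.11178923] [-0.01923857  0.00304672 -0.99981028]
shift mm [-30.4  34.   16.4] spin None tcp [0.4874 0.0903 0.2331] j6 2.389731191963415 t 7.3833 F [ 1.5  0.5 -1.2] gap 0.014807480127355907
```

```bash
python3 -m inch '[[[-0.015,0.017,0],0],[[-0.031,0.0335,0],0],[[-0.031,0.0335,0.01],0],[[-0.031,0.0335,0.016],0],[[-0.031,0.0335,0.016],0]]';python3 - <<'E'
from h import *
o,R,s=tool();print("tip",o+R[:,2]*.1213,R[:,2]);to(np.array([.4857,.045,.088])-R[:,2]*.1213)
c=cam("wrist");save(c,"w6");im=c["image"][130:290,220:420,::-1];cv2.imwrite("pics/w6.png",cv2.resize(im,None,fx=3.5,fy=3.5,interpolation=cv2.INTER_CUBIC))
E
```

```text
clock: 7.8
tcp_pos: [0.487, 0.0449, 0.215]
orientation: [-0.006, 0.927, 0.376, -0.01]
wrist_force: [-0.9, 0.2, -0.1]
finger_gap: 0.015
tip [0.48422336 0.04534242 0.09369253] [-0.02251834  0.00366978 -0.99973969]
shift mm [0.9 1.4 5.7] spin None tcp [0.487  0.0449 0.215 ] j6 2.2976918776251822 t 7.8 F [-0.9  0.2 -0.1] gap 0.015007256986024701
```

View pics/w6.png

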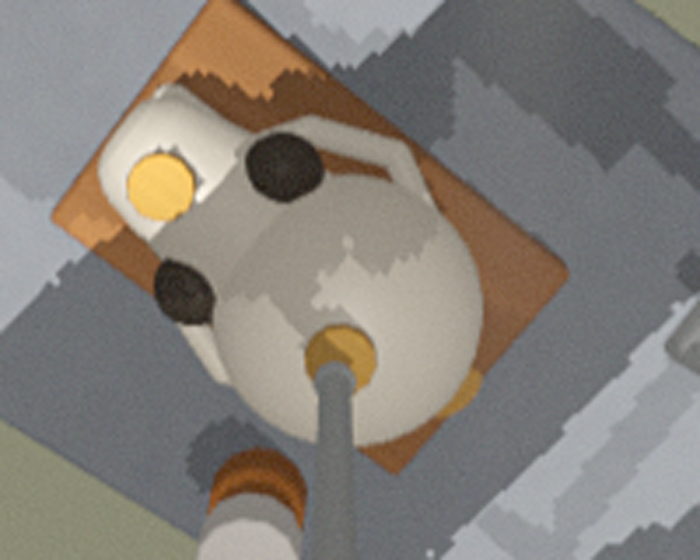

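The disc is at (341,357) and the ball at (335,375), so about 1 mm of correction is needed, which agrees with the numbers. I descend.

```bash
python3 -m inch '[[[0.0008,0.0013,0],0],[[0.0008,0.0013,0.002],0],[[0.0008,0.0013,0.004],0],[[0.0008,0.0013,0.006],0]]';  python3 -m inch '[[[0,0,0.001],0],[[0,0,0.002],0]]'
```

```text
clock: 8.18
tcp_pos: [0.4886, 0.0452, 0.2095]
orientation: [-0.006, 0.926, 0.376, -0.009]
wrist_force: [-0.0, 0.6, -1.4]
finger_gap: 0.015
clock: 8.35
tcp_pos: [0.4889, 0.0453, 0.2084]
orientation: [-0.005, 0.926, 0.376, -0.009]
wrist_force: [-2.6, 0.5, 11.8]
finger_gap: 0.0145
```

Crown touched with 11.8 N and the tip at 87 mm. Next I lift clear and go above the paddle.

```bash
python3 -m inch '[[[0,0,-0.02],0],[[0,0,-0.06],0],[[0,0,-0.1],0],[[0,0,-0.12],0],[[0,0,-0.12],0]]';python3 - <<'E'
from h import *
o,R,s=tool();print("tip",o+R[:,2]*.1213,R[:,2]);to(np.array([.5533,.0168,.19])-R[:,2]*.1213)
E
```

```text
clock: 8.77
tcp_pos: [0.4934, 0.0449, 0.3336]
orientation: [-0.003, 0.926, 0.377, -0.005]
wrist_force: [0.6, -0.5, -0.2]
finger_gap: 0.0147
tip [0.49202113 0.04521922 0.21233228] [-0.01152371  0.00276754 -0.99992977]
shift mm [24.2 63.3 21.5] spin None tcp [0.4934 0.0449 0.3336] j6 2.2967715725012696 t 8.7667 F [ 0.6 -0.5 -0.2] gap 0.014685533421400762
```

```bash
python3 -m inch '[[[0.012,0.032,0],0],[[0.024,0.063,0],0],[[0.024,0.063,0.01],0],[[0.024,0.063,0.02],0],[[0.024,0.063,0.02],0]]';python3 - <<'E'
from h import *
o,R,s=tool();print("tip",o+R[:,2]*.1213,R[:,2]);to(np.array([.5533,.0168,.172])-R[:,2]*.1213)
c=cam("wrist");save(c,"w7");im=c["image"][130:330,220:470,::-1];cv2.imwrite("pics/w7.png",cv2.resize(im,None,fx=3,fy=3,interpolation=cv2.INTER_CUBIC))
E
```

```text
clock: 9.18
tcp_pos: [0.5537, 0.0164, 0.3094]
orientation: [-0.005, 0.926, 0.376, -0.007]
wrist_force: [-0.8, 0.3, -0.5]
finger_gap: 0.0148
tip [0.55168784 0.01683191 0.18812967] [-0.01673063  0.00349236 -0.99985393]
shift mm [ 1.3  1.4 16.1] spin None tcp [0.5537 0.0164 0.3094] j6 2.2537795504717772 t 9.1833 F [-0.8  0.3 -0.5] gap 0.014804806810527206
```

View pics/w7.png

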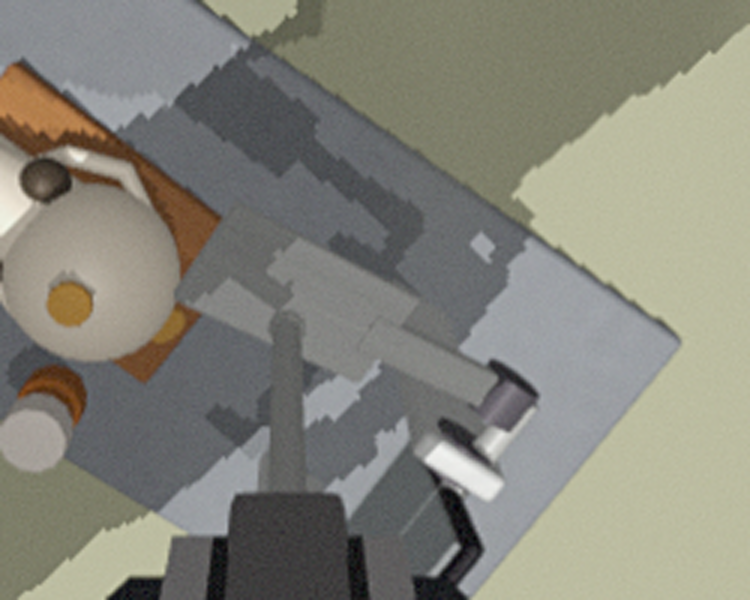

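The ball at (287,325) is over the middle of the paddle, whose centre is at about (300,295), allowing for parallax. I press down in steps.

```bash
python3 -m inch '[[[0.0013,0.0014,0.005],0],[[0.0013,0.0014,0.012],0],[[0.0013,0.0014,0.019],0],[[0.0013,0.0014,0.026],0],[[0.0013,0.0014,0.032],0]]';python3 - <<'E'
from h import *
o,R,s=tool();print("tip",o+R[:,2]*.1213,R[:,2]);to(np.array([.5533,.0168,.130])-R[:,2]*.1213)
E
```

```text
clock: 9.65
tcp_pos: [0.5549, 0.0169, 0.2784]
orientation: [-0.004, 0.926, 0.377, -0.006]
wrist_force: [0.1, 1.0, 2.0]
finger_gap: 0.0149
tip [0.55308144 0.0173011  0.1570664 ] [-0.01486055  0.00360299 -0.99988308]
shift mm [ 0.   0.9 27.1] spin None tcp [0.5549 0.0169 0.2784] j6 2.254117508087285 t 9.65 F [0.1 1.  2. ] gap 0.01487581687421223
```

```bash
python3 -m inch '[[[0,0.0005,0.006],0],[[0,0.0005,0.013],0],[[0,0.0005,0.02],0],[[0,0.0005,0.026],0],[[0,0.0005,0.0265],0]]';python3 -m inch '[[[0,0,0],0],[[0,0,0],0]]';python3 - <<'E'
from h import *
np.set_printoptions(precision=4,suppress=True)
o,R,s=tool();print("tip",o+R[:,2]*.1213,R[:,2]);to(np.array([.5533,.0168,.130])-R[:,2]*.1213)
c=cam("wrist");save(c,"w8")
for n in("top","side"): save(cam(n),n+"8")
im=c["image"][130:330,220:470,::-1];cv2.imwrite("pics/w8.png",cv2.resize(im,None,fx=3,fy=3,interpolation=cv2.INTER_CUBIC))
# rig-frame depth cloud around the paddle
piv=np.array([.505,-.059,.14]);ex=np.array([.986,.165,0]);ey=np.array([-.165,.986,0])
for n,bx in(("w8",(.0017,.0003)),("top8",(0,0))):
    c=load(n);P=[]
    for v in range(0,480,1):
        for u in range(0,640,1):
            if n=="top8" and not(300<u<400 and 200<v<300):continue
            if n=="w8" and not(230<u<420 and 150<v<330):continue
            if c["depth"][v,u]<=0: continue
            x=atd(c,u,v)-np.array([*bx,0])-piv;P.append([x@ex,x@ey,x[2]])
    P=np.array(P);m=(abs(P[:,0]-.06)<.012)&(P[:,1]>.042)&(P[:,1]<.094)&(abs(P[:,2])<.03);Q=P[m]
    for _ in range(4):
        A=np.c_[Q[:,1],np.ones(len(Q))];k=np.linalg.lstsq(A,Q[:,2],rcond=None)[0];r=Q[:,2]-A@k;Q=Q[abs(r)<max(.002,1.5*r.std())]
    print(n,len(Q),"slope angle",np.arctan(k[0]),"z at hinge",k[1],"value",.44-np.arctan(k[0]))
E
```

```text
clock: 10.07
tcp_pos: [0.5548, 0.0165, 0.2507]
orientation: [-0.005, 0.926, 0.377, -0.006]
wrist_force: [1.4, 0.7, 2.4]
finger_gap: 0.015
clock: 10.23
tcp_pos: [0.5549, 0.0165, 0.2507]
orientation: [-0.005, 0.926, 0.377, -0.006]
wrist_force: [0.6, 0.9, 3.0]
finger_gap: 0.015
tip [0.553  0.017  0.1294] [-0.0153  0.0035 -0.9999]
shift mm [ 0.1  0.3 -0.6] spin None tcp [0.5549 0.0165 0.2507] j6 2.2536093008400524 t 10.2333 F [0.6 0.9 3. ] gap 0.015030689980502852
w8 2681 slope angle -0.19100519588755452 z at hinge 0.0030355611153237037 value 0.6310051958875545
top8 0 slope angle 0.0 z at hinge 0.0 value 0.44
  ret = _var(a, axis=axis, dtype=dtype, out=out, ddof=ddof,
  arrmean = um.true_divide(arrmean, div, out=arrmean,
  ret = ret.dtype.type(ret / rcount)
```

View pics/w8.png

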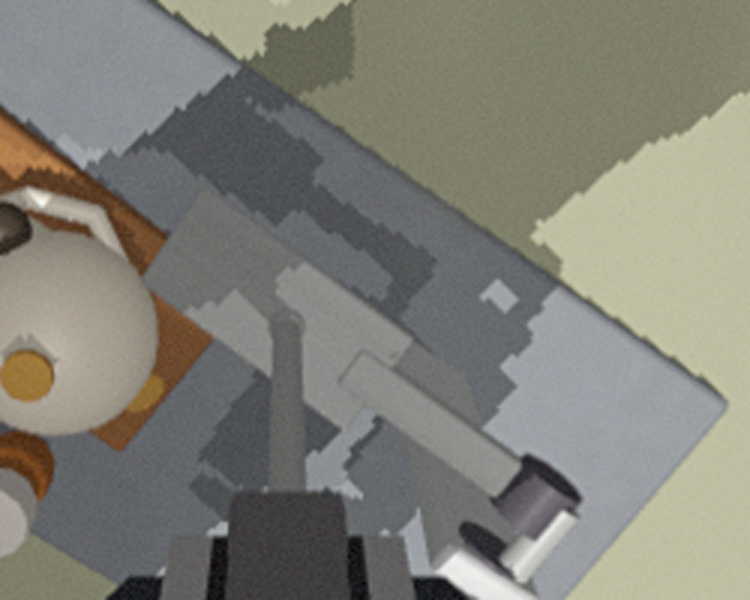

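The ball presses on the paddle's middle at 3 N. The depth fit says 0.63 and the tip height says 0.59, so I calibrate the fit against the paddle at rest (value 0) and the board, which is level.

Run:
```python
from h import *
np.set_printoptions(precision=4,suppress=True)
piv=np.array([.505,-.059,.14]);ex=np.array([.986,.165,0]);ey=np.array([-.165,.986,0])
def cloud(n,b):
    c=load(n);v,u=np.mgrid[0:480,0:640];m=c["depth"]>0;uv=np.c_[u[m],v[m]].astype(float)
    p=cv2.undistortPoints(uv[:,None],c["K"],np.array(c["dist_coeffs"],float))[:,0];d=c["depth"][m][:,None]
    X=(np.c_[p,np.ones(len(p))]*d-c["t"])@c["R"]-np.array([*b,0])-piv
    return np.c_[X@ex,X@ey,X[:,2]]
def fit(Q,w=.0015):
    for _ in range(8):
        A=np.c_[Q[:,:2],np.ones(len(Q))];k=np.linalg.lstsq(A,Q[:,2],rcond=None)[0];r=Q[:,2]-A@k;Q=Q[abs(r-np.median(r))<max(w,1.5*r.std())]
    return k,len(Q),r.std()
for n,s0 in(("w4",.47),("w7",.47),("w8",-.16),("top",.47),("side",.47),("side8",-.16),("top8",-.16)):
    P=cloud(n,(.0017,.0003) if n[0]=="w" else (0,0))
    on=(abs(P[:,0]-.06)<.0115)&(P[:,1]>.038)&(P[:,1]<.092)&(abs(P[:,2]-s0*P[:,1])<.009)
    if n in("w7","w8"): on&=~(abs(P[:,1]-.062)<0.0) 
    b=(abs(P[:,0])<.08)&(P[:,1]>-.08)&(P[:,1]<.2)&(abs(P[:,2]+.13)<.006)
    for l,m in(("paddle",on),("board",b)):
        if m.sum()>20:
            k,N,sd=fit(P[m]);print(n,l,N,"sd",sd,"slope y",np.arctan(k[1]),"x",k[0],"z0",k[2],"z at .06,.0665",k@[.06,.0665,1])
```

```text
w4 paddle 1871 sd 0.0005874353026028218 slope y 0.431713893310377 x -0.002860348050486361 z0 0.0038729786758767933 z at .06,.0665 0.03433771091113066
w4 board 21121 sd 0.0006921743936710207 slope y 0.0001298180745518831 x 0.0021889156646520006 z0 -0.12949988710581828 z at .06,.0665 -0.12935991926393295
w7 paddle 2048 sd 0.0006021131968176267 slope y 0.43495284826352604 x -0.004501012131077042 z0 0.003428699523329286 z at .06,.0665 0.034056488391777356
w7 board 19992 sd 0.0006964059006252714 slope y 0.0005855071247208906 x 0.0009376661206136881 z0 -0.1296161145373629 z at .06,.0665 -0.12952091834188278
w8 paddle 2465 sd 0.0006566984425677526 slope y -0.19321526216960055 x -0.003590482653302567 z0 0.00343352152984122 z at .06,.0665 -0.009793037871281043
w8 board 24172 sd 0.0006645349644305722 slope y 0.00033903383056075605 x 0.0007772682087383368 z0 -0.1295905846968289 z at .06,.0665 -0.12952140285370847
top paddle 82 sd 0.0008272444472453061 slope y 0.42351023386209885 x 0.050987127251213314 z0 -0.0006509322025205637 z at .06,.0665 0.03238579341271025
top board 1639 sd 0.0008512153234
[... 188 characters left out ...]
92 x -0.038434046586867346 z0 0.003672595189682047 z at .06,.0665 0.031662549754961
side board 3110 sd 0.0007874355779839653 slope y 0.0024255934323525463 x 0.0001678995821670648 z0 -0.13174319219244235 z at .06,.0665 -0.13157181593791992
side8 paddle 63 sd 0.0006506328261247737 slope y -0.18546368637507513 x -0.03871208340008748 z0 0.003691942791148363 z at .06,.0665 -0.011107499434010827
side8 board 3004 sd 0.0007882020188521675 slope y 0.0028105755350594673 x 0.0008013930846353031 z0 -0.13169340687676045 z at .06,.0665 -0.13145841952646214
top8 board 529 sd 0.0008505270501985176 slope y -0.00099423010270679 x 0.0008160369376741355 z0 -0.1305251566995188 z at .06,.0665 -0.13054231080687353
```

The rest readings fit: slope 0.435 at value 0, with the face 3.4 mm above the hinge line, which explains the height mismatch. The reading is therefore about 0.63. I refine the target from the visible rim of the hidden stud in the same camera.

Run:
```python
from h import *
np.set_printoptions(precision=4,suppress=True)
ex=np.array([.986,.165,0]);ey=np.array([-.165,.986,0])
def P(c,u,v): return atd(c,u,v)
for n,(u0,v0) in(("w6",(351,242)),("w7",(276,238)),("w8",(268,261))):
    c=load(n);h=cv2.cvtColor(c["image"],cv2.COLOR_RGB2HSV);X=[]
    for v in range(v0-14,v0+15):
        for u in range(u0-14,u0+15):
            if 14<=h[v,u,0]<=28 and h[v,u,1]>110 and c["depth"][v,u]>0:
                x=atd(c,u,v)
                if .038<x[2]<.06: X.append(x)
    X=np.array(X)
    A=np.c_[X@ex,X@ey,X[:,2]];k=np.linalg.lstsq(np.c_[A[:,:2],np.ones(len(A))],A[:,2],rcond=None)[0]
    lo=A[A[:,2].argsort()[:8]].mean(0); print(n,len(X),"pct rig x",np.percentile(A[:,0],[2,50,98]),"y",np.percentile(A[:,1],[1,50,99]),"z",np.percentile(A[:,2],[1,50,99]),"slope",k[:2], "cen by y",np.percentile(A[:,1],1)+.00495)
m=np.array([.5070,-.058,0]);print("pivot same frame",m@ex,m@ey)
# crown/snout/posts in w6..w8 posts
```

```text
w6 62 pct rig x [0.4786 0.4852 0.4913] y [-0.073  -0.07   -0.0677] z [0.0443 0.0478 0.0508] slope [0.0624 1.0185] cen by y -0.06801442294734956
w7 65 pct rig x [0.4785 0.4851 0.4912] y [-0.0731 -0.0695 -0.0671] z [0.0442 0.048  0.0509] slope [0.0009 0.9086] cen by y -0.06812391309123604
w8 81 pct rig x [0.4785 0.4856 0.4914] y [-0.0729 -0.0695 -0.067 ] z [0.0451 0.0481 0.0516] slope [0.051  0.9192] cen by y -0.06795830933104194
pivot same frame 0.490332 -0.140843
```

```bash
python3 -m inch '[[[0,0,-0.0015],0],[[0,0,-0.0028],0],[[0,0,-0.0028],0],[[0,0,-0.0028],0]]';python3 -m inch '[[[0,0,0],0],[[0,0,0],0],[[0,0,0],0]]'
cat > fit.py <<'E'
from h import *
np.set_printoptions(precision=4,suppress=True)
piv=np.array([.505,-.059,.14]);ex=np.array([.986,.165,0]);ey=np.array([-.165,.986,0])
def go(n,s0):
    c=load(n);v,u=np.mgrid[0:480,0:640];m=c["depth"]>0;uv=np.c_[u[m],v[m]].astype(float)
    p=cv2.undistortPoints(uv[:,None],c["K"],np.array(c["dist_coeffs"],float))[:,0];d=c["depth"][m][:,None]
    X=(np.c_[p,np.ones(len(p))]*d-c["t"])@c["R"]-np.array([.0017,.0003,0])-piv
    P=np.c_[X@ex,X@ey,X[:,2]]
    Q=P[(abs(P[:,0]-.06)<.0115)&(P[:,1]>.038)&(P[:,1]<.092)&(abs(P[:,2]-s0*P[:,1]-.0035)<.008)]
    for _ in range(8):
        A=np.c_[Q[:,:2],np.ones(len(Q))];k=np.linalg.lstsq(A,Q[:,2],rcond=None)[0];r=Q[:,2]-A@k;Q=Q[abs(r)<max(.0015,1.5*r.std())]
    a=np.arctan(k[1]);W=P[(P[:,0]>.049)&(P[:,0]<.071)&(abs(P[:,2]-P[:,:2]@k[:2]-k[2])<.0025)&(P[:,1]>.03)&(P[:,1]<.12)]
    dd=W[:,1]*np.cos(a)+W[:,2]*np.sin(a)
    print(n,"slope",a,"value",.435-a,"z0",k[2],"far end along arm",np.percentile(dd,[98,99.5]),"x range",)
go("w4",.47);go("w8",-.19)
if __name__=="__main__":
    save(cam("wrist"),"w9");save(cam("side"),"side9");go("w9",-.15)
    print(env.get_state()["wrist_force"],env.get_state()["tcp_pos"])
E
python3 fit.py
```

```text
clock: 10.72
tcp_pos: [0.5549, 0.0167, 0.254]
orientation: [-0.005, 0.926, 0.377, -0.006]
wrist_force: [0.9, 1.1, 3.3]
finger_gap: 0.0146
clock: 10.97
tcp_pos: [0.5549, 0.0167, 0.254]
orientation: [-0.005, 0.926, 0.377, -0.006]
wrist_force: [0.4, 0.2, 2.8]
finger_gap: 0.015
w4 slope 0.4315492825863153 value 0.0034507174136846896 z0 0.0038685314469580757 far end along arm [0.0982 0.0988] x range
w8 slope -0.19338242288203067 value 0.6283824228820307 z0 0.0034669383070815504 far end along arm [0.0966 0.0975] x range
w9 slope -0.14125240286446195 value 0.576252402864462 z0 0.0033727728650906935 far end along arm [0.0967 0.0975] x range
[-0.3306  0.9994  1.9157] [0.5549 0.0167 0.254 ]
```

The reading is now about 0.578 against a target of about 0.588, so I press 0.6 mm more.

```bash
python3 -m inch '[[[0,0,0.0007],0],[[0,0,0.0007],0],[[0,0,0.0007],0],[[0,0,0.0007],0]]';python3 -m inch '[[[0,0,0],0],[[0,0,0],0],[[0,0,0],0]]'; python3 fit.py
python3 - <<'E'
from h import *
c=load("side9");im=c["image"][180:345,200:420,::-1];cv2.imwrite("pics/s9.png",cv2.resize(im,None,fx=3.5,fy=3.5,interpolation=cv2.INTER_CUBIC))
E
```

```text
clock: 11.4
tcp_pos: [0.5549, 0.0166, 0.2532]
orientation: [-0.005, 0.926, 0.377, -0.006]
wrist_force: [-0.4, 1.4, 2.3]
finger_gap: 0.0149
clock: 11.65
tcp_pos: [0.5549, 0.0167, 0.2532]
orientation: [-0.005, 0.926, 0.377, -0.006]
wrist_force: [-0.5, 1.1, 1.4]
finger_gap: 0.0149
w4 slope 0.4315492825863153 value 0.0034507174136846896 z0 0.0038685314469580757 far end along arm [0.0982 0.0988] x range
w8 slope -0.19338242288203067 value 0.6283824228820307 z0 0.0034669383070815504 far end along arm [0.0966 0.0975] x range
w9 slope -0.15396708918812263 value 0.5889670891881227 z0 0.0031466850945557926 far end along arm [0.0966 0.0975] x range
[0.744  1.2407 1.8014] [0.5549 0.0167 0.2532]
```

View pics/s9.png

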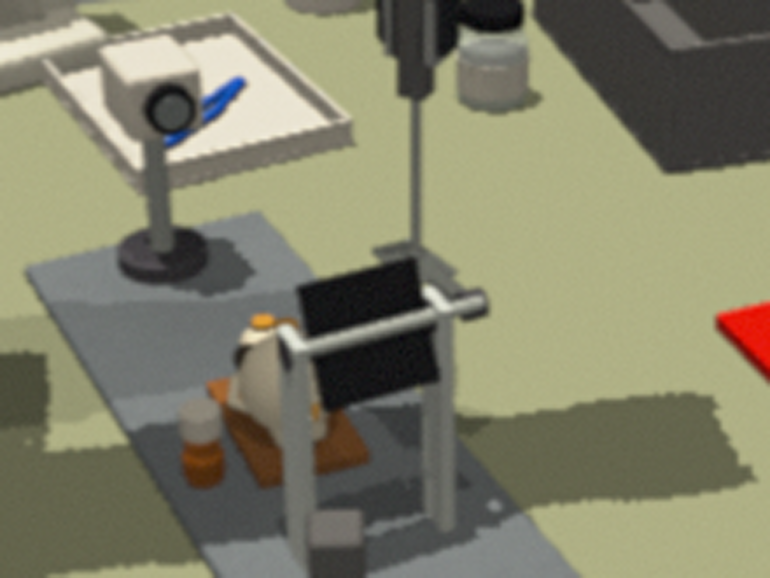

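The probe stands on the paddle at (415,245), the mirror is tilted to a reading of about 0.59, and the vial at (203,445) is still upright in its place. I hand in.

```bash
python3 -c "
from h import *
to([.5549,.0167,.2532]);print(env.hand_in())"
```

```text
shift mm [ 0.1 -0.  -0. ] spin None tcp [0.5549 0.0167 0.2532] j6 2.2536151963929067 t 11.75 F [0.7 1.2 1.8] gap 0.014841582043456385
the job is handed in; nothing more can be done
None
```

I took the smaller probe out of its stand and touched its tip on the snout stud (about 9 N) and then the crown stud (about 12 N). I then pressed the mirror's paddle down and handed in at 11.75 s, still holding the probe and keeping the mirror pressed.

**Mirror angle:** the last depth fit of the paddle reads about 0.589, against a target of about 0.588 worked out from the hidden stud and the pivot. The two are each good to about 0.01.

**Disagreements:**
- The tip height alone first put the reading at 0.59 when the depth fit said 0.63. The paddle's face lies about 3.4 mm above the hinge line, so I used the depth fit, checked against the paddle at rest.
- The wrist force read 1.4–3 N while pressing, roughly what the spring should need.

**Near miss:** on the way to the skull, joint 6 reached 3.138 against its limit of 3.14. I turned it back at once, and no reading showed it past the limit.

**Loose things:** the last side picture showed the vial and the tweezers looking undisturbed. I did not check the dish again at the end, but the arm never went near it.

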